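# Empty one half of a divided tote, then dock it

## Robot

A 6-joint arm with a two-finger parallel gripper is mounted at the origin on the work surface. World frame = base frame: x ahead of the robot, y to its left, z up, the work surface at z = 0. Lengths are in m, angles in rad, forces in N, time in s.
With the tool pointing down it reaches from about 0.375 to 0.825 m from the base axis. Payload 5.5 kg.
Tool frame: the origin (TCP) lies on the centre line of the jaws, within the pads' length; the fingertips stand 22 mm ahead of it and the grasp point (between the pads) lies 3 mm ahead of it; z points along the fingers, x is the direction in which the jaws open and shut, and the axes are right-handed (so a half turn about z gives the same grasp; the last joint's range is limited). The gripper opens to 85 mm and grips with 20 to 120 N. Pads are 22 mm wide; open, the fingers measure 114 mm over their backs; the gripper's body (76 mm by 85 mm) begins 54 mm behind the grasp point. The pads swing forward as they close: fully open they stand 13 mm farther back than shut.
Start: joints at [1.312, 0.314, -0.047, 1.21, 0, 1.571], TCP at [0.154, 0.58, 0.253] pointing down, gripper open.
Joint ranges: [-2.67, 2.67], [-0.69, 1.73], [-1.03, 1.25], [-2.08, 2.16], [-1.42, 1.45], [-3.14, 3.14]. Speed limits (rad/s): [2.39, 2.39, 3.01, 3.14, 3.14, 3.14].

## Interface

Orientations are given as a rotation vector (axis times angle).
In Python, from cell import state, capture, hand_in gives the robot as it stands.
- The arm moves only by the shell command python3 -m handwheel 'ROWS' [FORCE]. ROWS is JSON, one flat list of numbers, 7 for each row, row after row: the turn, a rotation vector about the tool's x, y, z normalised to -1 to 1, where 1 is 30 degrees, then the shift along the tool's x, y, z normalised to -1 to 1, where 1 is 500 mm, then the closure, from 0 (fully open) to 1 (shut). A call has 1 to 10 rows; each row is the pose to reach, as a shift and turn from the pose commanded when the call began, along the tool's axes at that moment; what a row does not reach only later rows make up. A row lasts 1/12 s, in which the tool goes at most 41.7 mm and 7.16 degrees, less where a joint would pass 70% of its speed; a pose out of reach is approached as far as the arm can. A call with a number of a shift or a turn outside -1 to 1 is refused whole. A call with a gripper value outside its range is refused whole. The fingers move at their own pace and stop on an object; FORCE is the grip in N (left out, the last holds). Time passes only in rows, so rows that repeat a pose let the fingers close. It gives the time, the measured TCP pose, the force and the opening at its end, in the units of the state.
- state(): the state, without advancing time (a new reading comes with each control period).
- capture(name): name is "scene" or "side" or "wrist"; returns a dict with "color" (384x512x3 uint8, red, green, blue), "K" (3x3 intrinsics, pixels), "extrinsics" (4x4, takes a point from camera to world coordinates). Camera axes: x right, y down, z forward; pixel columns grow to the right and rows downward; lengths in m; the calibration is good to about 2 mm. A picture is of the moment at which its call begins. There is no depth.
- hand_in(): hands the job in, once; it reports no verdict.
The state is a dict: "t": time; "q": joint angles; "qvel": joint speeds; "joint_torque": joint torques, N m; "eef_pos": TCP position; "tool_rot": TCP orientation; "contact_force": force on the tool from outside, world axes, zero at the start; "wrist_torque": the same for the moment, N m; "width": finger opening in m.
Only numpy, scipy, OpenCV 4.12 (cv2) and the standard library are available. Lean on these libraries where they do the work, as an engineer would, in place of code of your own. Each camera call takes 0.05 s, during which the arm holds its last target. There are 200 camera calls.

## Task

Pick up the black two-section tote by its carrying tab, hold it above the red tub and tip it with the spool's half facing down, so that only the flanged spool rolls out into the tub and the plain roller stays in its half. Then lower the tote over the two pins of the plywood board until it rests flat and flush, the roller still in it, and let go. Do not touch the spool or the roller with the gripper, and leave the can and the tape core where they are.

Things in the scene. Friction and masses are not known exactly. Their poses are not given: they have to be found in the camera images.
- tote_center (a point): Loose black plastic tote, 170 mm (its x) by 152 mm over the ears (its y), 105 mm high, about 280 g. Point: its centre, 52.5 mm above the underside; z up. A 12 mm divider at x = 0 parts two equal sections, +x and -x; it holds back the raised section's piece when the tote is tipped over the other end. Section floor is 8 mm above the underside, 73 mm wide; side walls (+-y) 50 mm high.
- tote_tab (a point): On the tote's carrying tab, at x = 0, y = 0, 90 mm above the underside: where to grasp, pinching across the tote's x. The tab is the divider's raised middle, 12 mm thick, 56 mm wide along y, from 55 to 105 mm above the underside. Pieces in the sections reach 52 mm above the underside.
- tote_lip (a point): Middle of the pouring lip at the tote's +x end, 85 mm from the divider's plane, 20.6 mm above the underside; the -x end is alike. The floor ramps up to it at 25 degrees from x = 58 mm, z = 8 mm. A piece in that section rolls out over this end when it is tipped down well beyond 25 degrees (35 to 50 does it).
- tote_hole (a point): On the underside, centre of the 16 mm through hole in the tote's +y ear, at x = 0, y = 58 mm; the -y ear has the same at y = -58 mm. The ears are flat, 8 mm thick, flush with the underside, 50 mm long in x, and reach out to y = +-76 mm. The tote fits the board's pins either way round.
- spool_center (a point): Loose white plastic spool, 64 mm long, with a 44 mm diameter flange 10 mm thick at each end and a 24 mm core; 60 g; this point is its centre. It lies in one section of the tote (either one), its axis (y) along the tote's y, and rolls freely.
- roller_center (a point): Loose white plastic plain roller, straight cylinder 64 mm long, 44 mm diameter, 70 g; this point is its centre. It lies in the other section of the tote, its axis (y) along the tote's y, and rolls freely.
- tub: Fixed open red tub, 240 mm (x) by 200 mm (y) outside, 100 mm high, walls and floor 5 mm, with an outward rim 8 mm wide; origin at the centre of its underside on the table, z up.
- dock: Fixed plywood board, 190 mm (x) by 180 mm (y), 12 mm thick, on the table; origin at the centre of its underside, z up. Two upright steel pins of 12 mm diameter stand on it at x = 0, y = +-58 mm, 26 mm tall above the board, the last 8 mm tapering to 6 mm diameter.
- can: Bystander: plain metal can, 66 mm diameter, 90 mm high; origin at the centre of its underside.
- tape: Bystander: cardboard tape core, 96 mm diameter, 45 mm high, standing flat; origin at the centre of its underside.

How it is judged:
On the way, in this order (a step that is already met when the one before it is completed fails the run):
1. the tote is lifted and tipped above the tub (angle between tote_center's own z axis and vertical above 0.35 rad and height (world z) of tote_center above 0.1 m and horizontal distance between tote_center and tub below 0.2 m).
2. the spool lies in the tub, the roller is in the tote, and the tote is held up level again, not yet on the board (x of spool_center in the frame of tub between -0.115 and 0.115 m and y of spool_center in the frame of tub between -0.095 and 0.095 m and z of spool_center in the frame of tub between 0 and 0.08 m and x of roller_center in the frame of tote_center between -0.08 and 0.08 m and y of roller_center in the frame of tote_center between -0.045 and 0.045 m and z of roller_center in the frame of tote_center between -0.045 and 0 m and angle between tote_center's own z axis and vertical below 0.2 rad and height (world z) of tote_center above 0.085 m), for 0.1 s.
At the end, for the whole second after the job is handed in: The spool lies inside the tub; the roller lies in its section of the tote; the tote rests on the board over both pins, its underside within 2 mm of the board, level within 2 degrees, centred within 4 mm and in line within 4.5 degrees (either way round); released (x of spool_center in the frame of tub between -0.115 and 0.115 m and y of spool_center in the frame of tub between -0.095 and 0.095 m and z of spool_center in the frame of tub between 0 and 0.08 m and x of roller_center in the frame of tote_center between -0.08 and 0.08 m and y of roller_center in the frame of tote_center between -0.045 and 0.045 m and z of roller_center in the frame of tote_center between -0.045 and 0 m and horizontal distance between tote_center and dock below 0.004 m and z of tote_center in the frame of dock between 0.0615 and 0.067 m and angle between tote_center's own z axis and vertical below 0.035 rad and angle between the x axis of tote_center and the x axis of dock, either way round below 0.08 rad); the robot touches nothing.
It fails at once if the gripper touches the spool or the roller (contact force between the fingers and spool above 0.5 N or contact force between the fingers and roller above 0.5 N).
It fails at once if the roller leaves the tote (distance between roller_center and tote_center above 0.13 m).
It fails at once if a bystander is moved by more than 30 mm (distance of any of can, tape from where it was at the start of the episode above 0.03 m).
It also fails if it takes over 61 s, if anything falls off the work surface, if the arm or the gripper's body presses on something with over 40 N, if the wrist force passes 120 N, or if a joint passes its speed limit or range.

## Working session

There is one attempt and no reset: what is moved stays moved. The work goes in short steps, Python scripts to look and compute and a shell command to move; the robot and the scene stay as the last step left them, time stands still between calls to the robot, and variables do not carry over. Pictures are saved under pics/ and viewed, about 8 in all and at most 12, crops included, and the job is handed in when it is done.

```bash
ls; mkdir -p pics; python3 - <<'E'
from cell import state,capture
import cv2,numpy as np
s=state();print(s)
for n in("scene","side"):
    c=capture(n);np.savez(f"pics/{n}0.npz",**c)
    cv2.imwrite(f"pics/{n}0.png",c["color"][:,:,::-1]);print(n,c["K"].tolist(),c["extrinsics"].round(3).tolist())
E
```

```text
pics
{'t': 0.0, 'q': array([ 1.31197968e+00,  3.14235118e-01, -4.80924896e-02,  1.21020973e+00,
       -1.44995861e-05,  1.57082070e+00]), 'qvel': array([ 0.00082628, -0.00066406, -0.00154137, -0.00270456,  0.00222268,
        0.00041501]), 'joint_torque': array([ 1.02955255e-03, -5.39594507e+01,  3.39746833e+01,  1.92093541e-02,
       -2.59712571e-06, -1.19874926e-06]), 'eef_pos': array([0.15342472, 0.5794798 , 0.25242321]), 'tool_rot': array([ 2.48871016e+00,  1.91550989e+00, -2.15250289e-03]), 'contact_force': array([-0.24670209,  0.32671266, -0.11276359]), 'wrist_torque': array([-0.02006964,  0.00175708,  0.02876998]), 'width': 0.08558586993106938}
scene [[472.9600221101202, 0.0, 249.4620106112965], [0.0, 472.9600221101202, 191.28634257512132], [0.0, 0.0, 1.0]] [[0.118, 0.865, -0.488, 1.171], [0.993, -0.101, 0.061, -0.034], [0.003, -0.491, -0.871, 1.16], [0.0, 0.0, 0.0, 1.0]]
side [[396.942234881763, 0.0, 258.0868846545748], [0.0, 396.942234881763, 194.6228197715965], [0.0, 0.0, 1.0]] [[0.969, -0.162, 0.184, 0.362], [-0.245, -0.669, 0.702, -0.703], [0.01, -0.726, -0.688, 0.788], [0.0, 0.0, 0.0, 1.0]]
```

View pics/scene0.png

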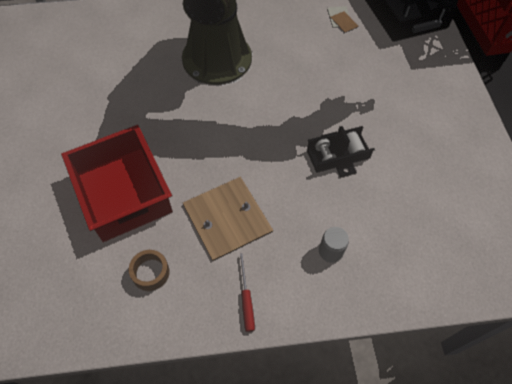

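View pics/side0.png

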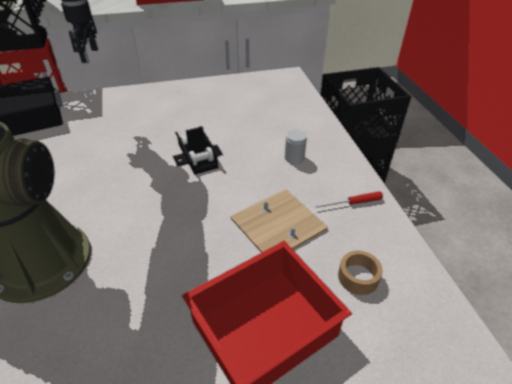

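The scene view shows the tote at about (340,150), with the spool in its left section (325,150) and the roller in the right (356,145). The tub is at (117,182), the board at (228,217) with pins at (207,224) and (244,206), the can at (334,243) and the tape at (149,269). The side view agrees.

```bash
cat > h.py <<'E'
import numpy as np,cv2
from cell import state,capture
from scipy.spatial.transform import Rotation as R
def ray(c,uv):
    d=c["extrinsics"][:3,:3]@np.linalg.inv(c["K"])@np.array([uv[0],uv[1],1.]);return c["extrinsics"][:3,3],d
def onz(c,uv,z):
    o,d=ray(c,uv);return o+d*(z-o[2])/d[2]
def proj(c,p):
    E=np.linalg.inv(c["extrinsics"]);q=c["K"]@(E[:3,:3]@np.asarray(p)+E[:3,3]);return q[:2]/q[2]
def grab(n,f=None):
    c=capture(n)
    if f: cv2.imwrite(f"pics/{f}.png",c["color"][:,:,::-1]); np.savez(f"pics/{f}.npz",**c)
    return c
def blob(m):
    n,l,s,_=cv2.connectedComponentsWithStats(m.astype(np.uint8));i=1+s[1:,4].argmax();return (l==i).astype(np.uint8)
def rect(c,m,z):
    k=cv2.findContours(m,0,1)[0];k=max(k,key=cv2.contourArea)[:,0]
    P=np.array([onz(c,p,z)[:2] for p in k],np.float32);return cv2.minAreaRect(P*1000),P
E
python3 - <<'E'
from h import *
for n in("scene","side"):
    c=np.load(f"pics/{n}0.npz");hsv=cv2.cvtColor(c["color"],cv2.COLOR_RGB2HSV);H,S,V=[hsv[...,i].astype(int) for i in range(3)]
    wood=(H>8)&(H<22)&(S>70)&(V>90)
    red=((H<6)|(H>174))&(S>150)&(V>40)
    if n=="scene": red[:,300:]=0;red[:100]=0;red[240:]=0;wood[:170]=0
    else: red[:240]=0
    print(n,"dock",rect(c,blob(wood),.012)[0]);print("tub@rim",rect(c,blob(red),.1)[0])
    for name,uv,z in ({"scene":[("p1",(207,226),.03),("p2",(244,207),.03),("can",(336,236),.09),("tape",(149,268),.045),("spool",(325,150),.05),("roller",(356,145),.05)],"side":[("p1",(293.5,233),.03),("p2",(267,207),.03),("can",(296,137),.09),("tape",(361,270),.045),("roller",(201,156),.05)]}[n]):
        print(name,onz(c,uv,z).round(3))
c=np.load("pics/scene0.npz")["color"];a=c[110:190,290:390]
cv2.imwrite("pics/tz.png",np.clip(cv2.resize(a,(800,640),interpolation=2)[:600,:,::-1].astype(float)*1.6,0,255))
E
```

```text
scene dock ((598.094482421875, -23.929519653320312), (189.1211700439453, 179.2191162109375), 21.17283058166504)
tub@rim ((491.97772216796875, -302.0030822753906), (268.9071044921875, 217.15577697753906), 19.676538467407227)
p1 [ 0.63  -0.078  0.03 ]
p2 [0.585 0.025 0.03 ]
can [0.723 0.238 0.09 ]
tape [ 0.735 -0.229  0.045]
spool [0.442 0.272 0.05 ]
roller [0.435 0.364 0.05 ]
side dock ((595.2200317382812, -27.056739807128906), (187.80227661132812, 179.7239532470703), 21.347278594970703)
tub@rim ((483.1629943847656, -314.66204833984375), (260.65557861328125, 236.2754364013672), 19.807151794433594)
p1 [ 0.617 -0.087  0.03 ]
p2 [0.576 0.018 0.03 ]
can [0.722 0.228 0.09 ]
tape [ 0.727 -0.241  0.045]
roller [0.434 0.254 0.05 ][ WARN:0@1.274] global loadsave.cpp:1063 imwrite_ Unsupported depth image for selected encoder is fallbacked to CV_8U.
```

View pics/tz.png

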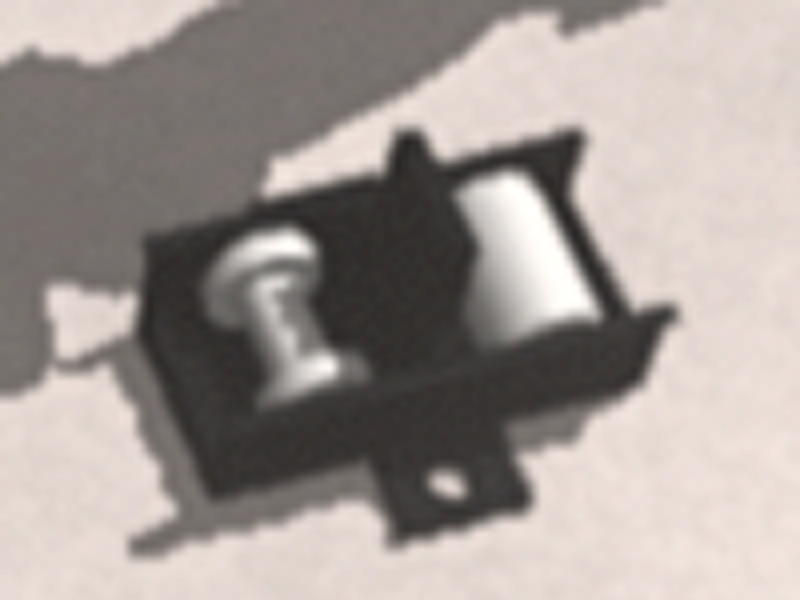

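The crop shows the tote's visible ear hole at full-image (346,170.3), the spool in the left (-y) section and the roller in the right one. Next I compute the tote pose and a hover target above it.

```bash
cat >> h.py <<'E'
def goal(p,yaw,tilt=0):
    """tool z down, tool x at yaw (deg), then turned by tilt deg about tool y; prints normalised row end"""
    s=state();A=R.from_rotvec(s["tool_rot"])
    B=R.from_euler("z",yaw,degrees=True)*R.from_euler("x",180,degrees=True)*R.from_euler("y",tilt,degrees=True)
    D=A.inv()*B;print("t",round(s["t"],2),"pos",s["eef_pos"].round(4),"turn",(np.degrees(D.as_rotvec())/30).round(3),"shift",(A.inv().apply(np.array(p)-s["eef_pos"])/.5).round(4),"deg",round(np.degrees(D.magnitude()),1))
E
python3 - <<'E'
from h import *
c=np.load("pics/scene0.npz");f=lambda u,v:(290+u/8,110+v/8)
h=onz(c,f(448,482),.004)[:2]
tabA,tabB=onz(c,f(408,130),.105)[:2],onz(c,f(475,240),.105)[:2]
e1,e2=onz(c,f(390,545),.004)[:2],onz(c,f(530,505),.004)[:2]
w1,w2=onz(c,f(215,495),.004)[:2],onz(c,f(145,245),.05)[:2]
print(h,tabA,tabB,(tabA+tabB)/2,np.linalg.norm(tabA-tabB));d=e2-e1;print("ear",d,np.linalg.norm(d),np.degrees(np.arctan2(d[1],d[0])))
d=tabB-tabA;print("tab ang",np.degrees(np.arctan2(d[1],d[0])))
for y in (96,100,104): print(y,h+.058*np.array([np.cos(np.radians(y+90)),np.sin(np.radians(y+90))]))
goal((.44,.32,.34),101)
E
```

```text
[0.4876084  0.33135711] [0.40446606 0.31700757] [0.45299509 0.32979927] [0.42873058 0.32340342] 0.05018659294766029
ear [-0.01060248  0.05344972] 0.05449114521992468 101.21975821249417
tab ang 14.766649328313356
96 [0.42992613 0.32529446]
100 [0.43048955 0.32128551]
104 [0.43133125 0.31732564]
t 0.1 pos [0.1534 0.5796 0.2525] turn [-0.001  0.003 -0.861] shift [-0.3555  0.6869 -0.1744] deg 25.8
```

```bash
python3 -m handwheel '[0,0,-0.86,-0.35,0.69,-0.17,0, 0,0,-0.86,-0.35,0.69,-0.17,0, 0,0,-0.86,-0.35,0.69,-0.17,0, 0,0,-0.86,-0.35,0.69,-0.17,0, 0,0,-0.86,-0.35,0.69,-0.17,0, 0,0,-0.86,-0.35,0.69,-0.17,0, 0,0,-0.86,-0.35,0.69,-0.17,0, 0,0,-0.86,-0.35,0.69,-0.17,0, 0,0,-0.86,-0.35,0.69,-0.17,0, 0,0,-0.86,-0.35,0.69,-0.17,0]'
python3 -m handwheel '[0,0,0,0,0,0,0, 0,0,0,0,0,0,0,0,0,0,0,0,0,0]'
python3 - <<'E'
from h import *
goal((.43,.32,.34),101)
c=grab("wrist","w1");print(c["extrinsics"].round(3).tolist())
E
```

```text
t: 0.93
eef_pos: [0.4446, 0.3199, 0.339]
tool_rot: [2.001, 2.42, 0.0]
contact_force: [0.0, 0.0, 0.3]
width: 0.0858
t: 1.18
eef_pos: [0.4418, 0.3226, 0.3378]
tool_rot: [-1.999, -2.423, 0.001]
contact_force: [-0.3, 0.7, 0.5]
width: 0.0856
t 1.18 pos [0.4418 0.3226 0.3378] turn [-0.002 -0.    -0.001] shift [-0.0006 -0.0242 -0.0045] deg 0.1
[[-0.189, 0.93, 0.316, 0.36], [0.982, 0.179, 0.06, 0.308], [-0.001, 0.322, -0.947, 0.459], [0.0, 0.0, 0.0, 1.0]]
```

View pics/w1.png

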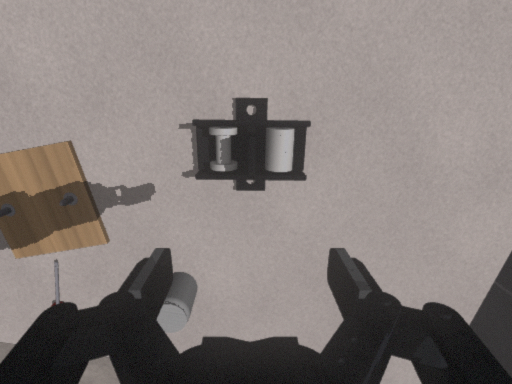

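The wrist view shows the tote square to the tool, with ear holes at (251,110) and (250,182), the spool on the left and the roller on the right. The holes give its pose.

```bash
python3 - <<'E'
from h import *
c=np.load("pics/w1.npz");g=cv2.cvtColor(c["color"],cv2.COLOR_RGB2GRAY)
dark=blob((g<62)[90:200,185:320]);k=cv2.findContours(dark,0,1)[0];k=max(k,key=cv2.contourArea)[:,0]+[185,90]
print("bbox",k.min(0),k.max(0))
hs=[]
for (u,v) in((251,110),(250,182)):
    w=g[v-7:v+8,u-7:u+8].astype(float);print(w[:,7].astype(int))
    m=blob(w>70);ys,xs=np.nonzero(m);p=(xs.mean()+u-7,ys.mean()+v-7);P=onz(c,p,.006);hs.append(P);print(p,len(xs),P.round(4))
a=hs[0]-hs[1];print(np.linalg.norm(a),np.degrees(np.arctan2(a[1],a[0]))%180-90,(hs[0]+hs[1])/2)
# divider ear sides & rim line
P=np.array([onz(c,p,.05)[:2] for p in k[k[:,1]<124][::1] if p[1]>117 and (p[0]<230 or p[0]>270)])
l=cv2.fitLine(P.astype(np.float32),2,0,.01,.01).ravel();print("rim yaw",np.degrees(np.arctan2(l[1],l[0])))
for y in(125,160,175): xs=k[np.abs(k[:,1]-y)<=1][:,0];print(y,xs.min(),xs.max())
E
```

```text
bbox [193  99] [309 189]
[ 52  69 108 146 153 155 154 153 154 154 149 138  70  50  49]
(np.float64(250.61627906976742), np.float64(109.33720930232558)) 86 [0.3716 0.311  0.006 ]
[ 49  45  43  49  73 120 146 146 133  65  44  53  52  47  55]
(np.float64(249.70967741935482), np.float64(181.03225806451613)) 31 [0.4878 0.3319 0.006 ]
0.11812975761959402 -79.78711601880323 [0.42970988 0.32142708 0.006     ]
rim yaw -79.54623
125 193 309
160 198 302
175 196 305
```

```bash
python3 -c "
from h import *
goal((.4297,.3214,.25),100.3);goal((.4297,.3214,.093),100.3)"
```

```text
t 1.23 pos [0.4415 0.3229 0.3377] turn [-0.002  0.     0.024] shift [ 0.0015 -0.0235  0.1755] deg 0.7
t 1.23 pos [0.4415 0.3229 0.3377] turn [-0.002  0.     0.024] shift [ 0.0016 -0.0231  0.4895] deg 0.7
```

```bash
python3 -m handwheel '[0,0,0.024,0.0015,-0.0232,0.06,0, 0,0,0.024,0.0015,-0.0232,0.14,0, 0,0,0.024,0.0015,-0.0232,0.22,0, 0,0,0.024,0.0015,-0.0232,0.30,0, 0,0,0.024,0.0015,-0.0232,0.36,0, 0,0,0.024,0.0015,-0.0232,0.41,0, 0,0,0.024,0.0015,-0.0232,0.45,0, 0,0,0.024,0.0015,-0.0232,0.475,0, 0,0,0.024,0.0015,-0.0232,0.488,0, 0,0,0.024,0.0015,-0.0232,0.488,0]' 90
python3 -m handwheel '[0,0,0,0,0,0,0, 0,0,0,0,0,0,0]'
python3 -c "
from h import *
goal((.4297,.3214,.093),100.3)
c=grab('wrist','w2')"
```

```text
t: 2.07
eef_pos: [0.4287, 0.3211, 0.0926]
tool_rot: [-2.011, -2.412, 0.005]
contact_force: [-0.6, -1.0, 0.3]
width: 0.0851
t: 2.23
eef_pos: [0.4311, 0.3219, 0.0953]
tool_rot: [2.013, 2.412, 0.002]
contact_force: [0.4, 0.1, 0.2]
width: 0.0855
t 2.23 pos [0.4311 0.3219 0.0953] turn [ 0.003 -0.001 -0.   ] shift [-0.0006 -0.0029  0.0047] deg 0.1
```

View pics/w2.png

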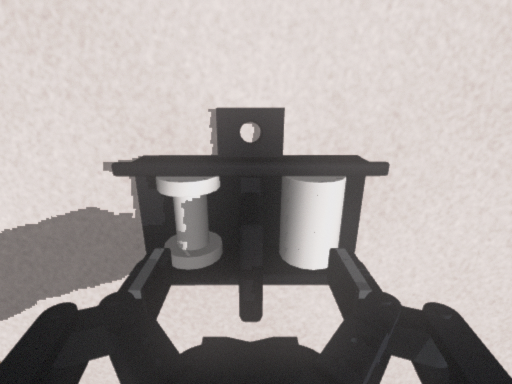

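The tab, at column 251, is midway between the fingers (about 150 and 350) and the pieces lie below the tips, so I close now.

```bash
python3 -m handwheel '[0,0,0,0,-0.002,0.003,0.3, 0,0,0,0,-0.002,0.003,0.5, 0,0,0,0,-0.002,0.003,0.7, 0,0,0,0,-0.002,0.003,1, 0,0,0,0,-0.002,0.003,1, 0,0,0,0,-0.002,0.003,1, 0,0,0,0,-0.002,0.003,1, 0,0,0,0,-0.002,0.003,1, 0,0,0,0,-0.002,0.003,1, 0,0,0,0,-0.002,0.003,1]' 90
python3 -m handwheel '[0,0,0,0,0,0,1, 0,0,0,0,0,0,1, 0,0,0,0,0,0,1, 0,0,0,0,0,0,1]'
python3 -c "
from h import *
print(state()['q'].round(3))"
```

```text
t: 3.12
eef_pos: [0.4299, 0.3211, 0.0931]
tool_rot: [2.014, 2.411, 0.001]
contact_force: [-1.9, -0.7, 4.7]
width: 0.0104
t: 3.45
eef_pos: [0.43, 0.3211, 0.0931]
tool_rot: [2.014, 2.411, 0.001]
contact_force: [-0.6, 0.1, 6.4]
width: 0.0109
[ 0.641  0.315 -0.433  0.822  0.     0.463]
```

```bash
python3 -m handwheel '[0,0,0,0,0,-0.005,1, 0,0,0,0,0,-0.02,1, 0,0,0,0,0,-0.05,1, 0,0,0,0,0,-0.1,1, 0,0,0,0,0,-0.16,1, 0,0,0,0,0,-0.23,1, 0,0,0,0,0,-0.3,1, 0,0,0,0,0,-0.36,1, 0,0,0,0,0,-0.4,1, 0,0,0,0,0,-0.42,1]'
python3 -m handwheel '[0,0,0,0,0,0,1, 0,0,0,0,0,0,1]'
python3 - <<'E'
from h import *
c=grab("wrist","w3")
a=np.array([.43,.3211]);b=np.array([.525,-.332]);y0,y1=100.3,-32.3
for i in range(5):
    y=np.radians(y0+(y1-y0)*i/5);d=(b-a)/5
    print(i,"turn",(y0-y1)/5/30,"x,y",np.array([d@[np.cos(y),np.sin(y)],d@[np.sin(y),-np.cos(y)]])/.5)
E
```

```text
t: 4.28
eef_pos: [0.4304, 0.3213, 0.3059]
tool_rot: [2.013, 2.41, 0.005]
contact_force: [-0.3, 0.5, -4.6]
width: 0.0108
t: 4.45
eef_pos: [0.4295, 0.3206, 0.3019]
tool_rot: [-2.014, -2.411, 0.002]
contact_force: [0.1, -0.7, -4.9]
width: 0.0109
0 turn 0.884 x,y [-0.26382461 -0.00932266]
1 turn 0.884 x,y [-0.24022727  0.10945866]
2 turn 0.884 x,y [-0.1660758   0.20520518]
3 turn 0.884 x,y [-0.05697486  0.25776773]
4 turn 0.884 x,y [0.06411603 0.25608489]
```

View pics/w3.png

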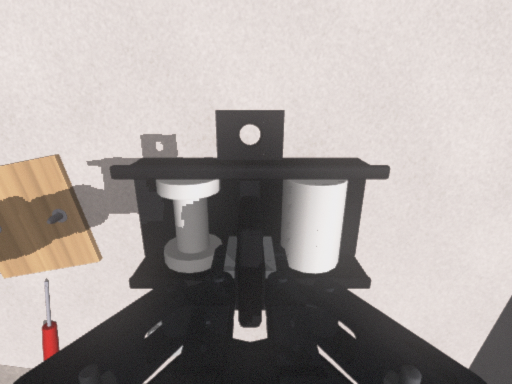

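The tote is held square and level with both pieces in place, and the hole is at (250,134). Next is the move to the tub.

```bash
python3 -m handwheel '[0,0,0.02,-0.005,0,0,1, 0,0,0.07,-0.021,-0.001,0,1, 0,0,0.14,-0.042,-0.002,0,1, 0,0,0.23,-0.068,-0.003,0,1, 0,0,0.33,-0.097,-0.004,0,1, 0,0,0.43,-0.129,-0.005,0,1, 0,0,0.54,-0.163,-0.006,0,1, 0,0,0.66,-0.197,-0.007,0,1, 0,0,0.77,-0.231,-0.008,0,1, 0,0,0.884,-0.264,-0.009,0,1]'
python3 -m handwheel '[0,0,0.09,-0.024,0.011,0,1, 0,0,0.18,-0.048,0.022,0,1, 0,0,0.27,-0.072,0.033,0,1, 0,0,0.35,-0.096,0.044,0,1, 0,0,0.44,-0.12,0.055,0,1, 0,0,0.53,-0.144,0.066,0,1, 0,0,0.62,-0.168,0.077,0,1, 0,0,0.71,-0.192,0.088,0,1, 0,0,0.8,-0.216,0.099,0,1, 0,0,0.884,-0.24,0.109,0,1]'
python3 -m handwheel '[0,0,0.09,-0.017,0.021,0,1, 0,0,0.18,-0.033,0.041,0,1, 0,0,0.27,-0.05,0.062,0,1, 0,0,0.35,-0.066,0.082,0,1, 0,0,0.44,-0.083,0.103,0,1, 0,0,0.53,-0.1,0.123,0,1, 0,0,0.62,-0.116,0.144,0,1, 0,0,0.71,-0.133,0.164,0,1, 0,0,0.8,-0.149,0.185,0,1, 0,0,0.884,-0.166,0.205,0,1]'
python3 -m handwheel '[0,0,0.09,-0.006,0.026,0,1, 0,0,0.18,-0.011,0.052,0,1, 0,0,0.27,-0.017,0.077,0,1, 0,0,0.35,-0.023,0.103,0,1, 0,0,0.44,-0.029,0.129,0,1, 0,0,0.53,-0.034,0.155,0,1, 0,0,0.62,-0.04,0.18,0,1, 0,0,0.71,-0.046,0.206,0,1, 0,0,0.8,-0.051,0.232,0,1, 0,0,0.884,-0.057,0.258,0,1]'
python3 -m handwheel '[0,0,0.11,0.008,0.031,0,1, 0,0,0.22,0.016,0.063,0,1, 0,0,0.33,0.024,0.096,0,1, 0,0,0.44,0.032,0.128,0,1, 0,0,0.55,0.04,0.16,0,1, 0,0,0.65,0.047,0.19,0,1, 0,0,0.74,0.054,0.215,0,1, 0,0,0.81,0.059,0.236,0,1, 0,0,0.86,0.062,0.249,0,1, 0,0,0.884,0.064,0.256,0,1]'
python3 -m handwheel '[0,0,0,0,0,0,1, 0,0,0,0,0,0,1, 0,0,0,0,0,0,1]'
python3 - <<'E'
from h import *
for t in(0,30,-30): goal((.525,-.332,.26),-32.3,t)
print(state()["q"].round(3));grab("side","s4")
E
```

```text
t: 5.33
eef_pos: [0.4486, 0.188, 0.3027]
tool_rot: [2.519, 1.877, -0.001]
contact_force: [0.1, -0.6, -3.6]
width: 0.0109
t: 6.17
eef_pos: [0.467, 0.0578, 0.3027]
tool_rot: [2.882, 1.249, -0.001]
contact_force: [-0.3, 0.6, -4.3]
width: 0.0108
t: 7.0
eef_pos: [0.4856, -0.0726, 0.3027]
tool_rot: [3.092, 0.555, -0.001]
contact_force: [0.2, 0.6, -3.7]
width: 0.0111
t: 7.83
eef_pos: [0.5055, -0.2028, 0.3027]
tool_rot: [-3.137, 0.167, 0.0]
contact_force: [0.4, -0.1, -4.1]
width: 0.0107
t: 8.67
eef_pos: [0.5241, -0.3332, 0.3025]
tool_rot: [-3.016, 0.879, 0.001]
contact_force: [-0.1, 0.2, -3.7]
width: 0.0108
t: 8.92
eef_pos: [0.5241, -0.3315, 0.3029]
tool_rot: [-3.017, 0.874, 0.0]
contact_force: [-0.4, -0.9, -4.6]
width: 0.0107
t 8.92 pos [ 0.5241 -0.3315  0.3029] turn [-0.001  0.001  0.   ] shift [ 0.0021 -0.0001  0.0857] deg 0.0
t 8.92 pos [ 0.5241 -0.3315  0.3029] turn [-1.000e-03  1.001e+00 -0.000e+00] shift [ 0.0021 -0.0001  0.0857] deg 30.0
t 8.92 pos [ 0.5241 -0.3315  0.3029] turn [-0.001 -0.999  0.   ] shift [ 0.0021 -0.0001  0.0857] deg 30.0
[-0.564  0.34   0.102  1.332  0.     1.57 ]
```

View pics/s4.png

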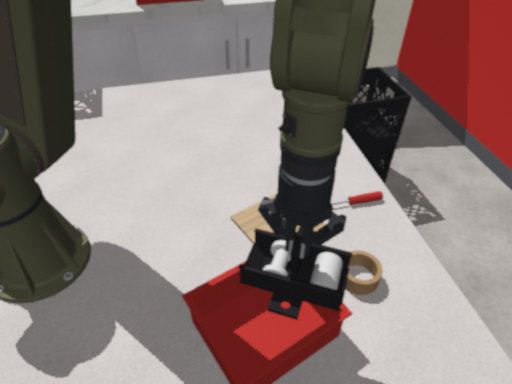

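The side view shows the tote level over the tub (tote around (297,268)), with the spool section toward the base and the roller outward. A positive turn about tool y tips the spool end down.

```bash
python3 -m handwheel '[0,0.03,0,0,0,0.01,1, 0,0.1,0,0,0,0.03,1, 0,0.2,0,0,0,0.05,1, 0,0.3,0,0,0,0.07,1, 0,0.4,0,0,0,0.085,1, 0,0.5,0,0,0,0.09,1, 0,0.6,0,0,0,0.09,1, 0,0.7,0,0,0,0.09,1, 0,0.8,0,0,0,0.09,1, 0,0.9,0,0,0,0.09,1]'
python3 -m handwheel '[0,0.1,0,0,0,0,1, 0,0.2,0,0,0,0,1, 0,0.3,0,0,0,0,1, 0,0.4,0,0,0,0,1, 0,0.5,0,0,0,0,1, 0,0.55,0,0,0,0,1, 0,0.6,0,0,0,0,1, 0,0.6,0,0,0,0,1, 0,0.6,0,0,0,0,1, 0,0.6,0,0,0,0,1]'
python3 -m handwheel '[0,0,0,0,0,0,1, 0,0,0,0,0,0,1, 0,0,0,0,0,0,1, 0,0,0,0,0,0,1]'
python3 - <<'E'
from h import *
a=grab("side","s5")["color"];b=grab("scene","c5")["color"];w=grab("wrist","w5")["color"]
cv2.imwrite("pics/m5.png",np.hstack([a[150:384,130:400],b[80:314,0:260],w[::2,::2][:192].repeat(1,0) if 0 else cv2.resize(w,(270,234))])[:,:,::-1])
print(state()["q"].round(3))
E
```

```text
t: 9.8
eef_pos: [0.5236, -0.3311, 0.2578]
tool_rot: [2.818, -0.816, 0.679]
contact_force: [-0.1, 0.8, -4.5]
width: 0.011
t: 10.63
eef_pos: [0.5242, -0.3318, 0.258]
tool_rot: [2.614, -0.757, 1.081]
contact_force: [-0.6, 0.5, -4.1]
width: 0.0111
t: 10.97
eef_pos: [0.5243, -0.3322, 0.2579]
tool_rot: [2.613, -0.758, 1.082]
contact_force: [0.1, 1.1, -4.1]
width: 0.0107
[-0.565 -0.146 -0.855  0.077  0.     1.571]
```

View pics/m5.png

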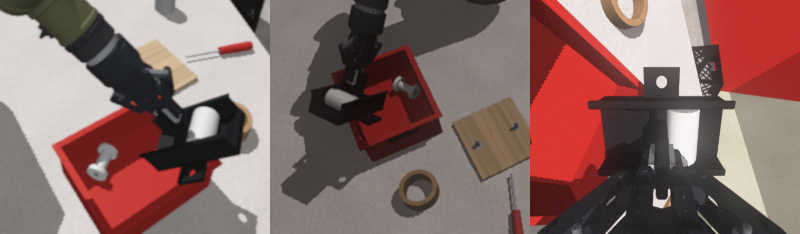

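The spool lies in the tub and the roller is still in its half, held by the divider. Next I level the tote.

```bash
python3 -m handwheel '[0,-0.03,0,0.006,0,-0.006,1, 0,-0.09,0,0.016,0,-0.016,1, 0,-0.18,0,0.028,0,-0.028,1, 0,-0.27,0,0.04,0,-0.04,1, 0,-0.36,0,0.052,0,-0.052,1, 0,-0.45,0,0.064,0,-0.064,1, 0,-0.54,0,0.07,0,-0.07,1, 0,-0.63,0,0.07,0,-0.07,1, 0,-0.72,0,0.07,0,-0.07,1, 0,-0.8,0,0.07,0,-0.07,1]'
python3 -m handwheel '[0,-0.08,0,0,0,0,1, 0,-0.16,0,0,0,0,1, 0,-0.24,0,0,0,0,1, 0,-0.32,0,0,0,0,1, 0,-0.4,0,0,0,0,1, 0,-0.48,0,0,0,0,1, 0,-0.55,0,0,0,0,1, 0,-0.61,0,0,0,0,1, 0,-0.66,0,0,0,0,1, 0,-0.7,0,0,0,0,1]'
python3 -m handwheel '[0,0,0,0,0,0,1, 0,0,0,0,0,0,1, 0,0,0,0,0,0,1, 0,0,0,0,0,0,1]'
python3 - <<'E'
from h import *
c=grab("wrist","w6");d=np.load("pics/w3.npz")
# tote seen by the wrist camera: hole + roller, before (w3) and now, in tool frame
for k in(d,c):
    g=cv2.cvtColor(k["color"],cv2.COLOR_RGB2GRAY);m=blob(g[110:158,222:280]<70)
    w=g[122:148,237:264]>90;ys,xs=np.nonzero(blob(w));print("hole",xs.mean()+237,ys.mean()+122,len(xs))
goal((.51,-.25,.30),-32.3)
for n in("scene",):
    c=np.load("pics/scene0.npz")
E
```

```text
t: 11.95
eef_pos: [0.5247, -0.3325, 0.308]
tool_rot: [2.875, -0.834, 0.532]
contact_force: [1.0, 0.3, -4.0]
width: 0.0106
t: 12.78
eef_pos: [0.5252, -0.3329, 0.3072]
tool_rot: [3.017, -0.875, 0.001]
contact_force: [0.4, -0.1, -4.5]
width: 0.0111
t: 13.12
eef_pos: [0.5242, -0.3321, 0.3075]
tool_rot: [3.017, -0.875, 0.002]
contact_force: [-0.1, -0.2, -4.0]
width: 0.011
hole 249.5157894736842 133.81578947368422 380
hole 249.40322580645162 134.08387096774194 310
t 13.17 pos [ 0.5241 -0.3321  0.3076] turn [ 0.    -0.002 -0.002] shift [-0.1117 -0.1237  0.015 ] deg 0.1
```

View pics/w6.png

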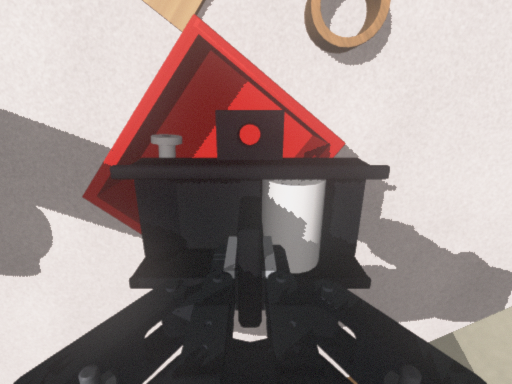

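The tote is level and has not slipped (hole still at (249.4,134)). The roller is in its half and the spool is in the tub. Next I go to a vantage beside the board at the final yaw, to see the pins and the hole together.

```bash
python3 - <<'E'
from h import *
a=np.array([.5241,-.3321]);b=np.array([.669,-.212]);y0,y1=-32.3,21.2
for i in range(2):
    y=np.radians(y0+(y1-y0)*i/2);d=(b-a)/2
    print(i,"turn",(y0-y1)/2/30,"x,y",np.array([d@[np.cos(y),np.sin(y)],d@[np.sin(y),-np.cos(y)]])/.5)
E
```

```text
0 turn -0.8916666666666667 x,y [ 0.05830272 -0.1789436 ]
1 turn -0.8916666666666667 x,y [ 0.13260534 -0.1335509 ]
```

```bash
python3 -m handwheel '[0,0,-0.03,0.002,-0.006,0,1, 0,0,-0.09,0.006,-0.018,0,1, 0,0,-0.17,0.011,-0.034,0,1, 0,0,-0.26,0.017,-0.052,0,1, 0,0,-0.36,0.024,-0.072,0,1, 0,0,-0.46,0.03,-0.093,0,1, 0,0,-0.57,0.037,-0.114,0,1, 0,0,-0.68,0.044,-0.136,0,1, 0,0,-0.79,0.052,-0.158,0,1, 0,0,-0.892,0.058,-0.179,0,1]'
python3 -m handwheel '[0,0,-0.1,0.015,-0.015,0,1, 0,0,-0.2,0.03,-0.03,0,1, 0,0,-0.31,0.046,-0.046,0,1, 0,0,-0.42,0.062,-0.063,0,1, 0,0,-0.53,0.079,-0.079,0,1, 0,0,-0.63,0.094,-0.094,0,1, 0,0,-0.72,0.107,-0.108,0,1, 0,0,-0.8,0.119,-0.12,0,1, 0,0,-0.86,0.128,-0.129,0,1, 0,0,-0.892,0.133,-0.134,0,1]'
python3 -m handwheel '[0,0,0,0,0,0,1, 0,0,0,0,0,0,1, 0,0,0,0,0,0,1, 0,0,0,0,0,0,1]'
python3 - <<'E'
from h import *
c=grab("wrist","w7");goal((.597,-.025,.3),21.2)
cv2.imwrite("pics/w7b.png",cv2.resize(c["color"],(800,600),interpolation=2)[:,:,::-1])
E
```

```text
t: 14.0
eef_pos: [0.5975, -0.2711, 0.3074]
tool_rot: [-3.138, 0.145, -0.001]
contact_force: [-0.1, -0.2, -4.3]
width: 0.0106
t: 14.83
eef_pos: [0.67, -0.2108, 0.3071]
tool_rot: [-3.087, -0.582, -0.0]
contact_force: [0.8, 0.9, -3.3]
width: 0.0109
t: 15.17
eef_pos: [0.6689, -0.2122, 0.3074]
tool_rot: [3.088, 0.576, -0.0]
contact_force: [-0.6, -0.2, -3.9]
width: 0.0111
t 15.22 pos [ 0.6689 -0.2122  0.3075] turn [ 0.    -0.    -0.002] shift [ 0.0008 -0.4012  0.0148] deg 0.1
```

View pics/w7b.png

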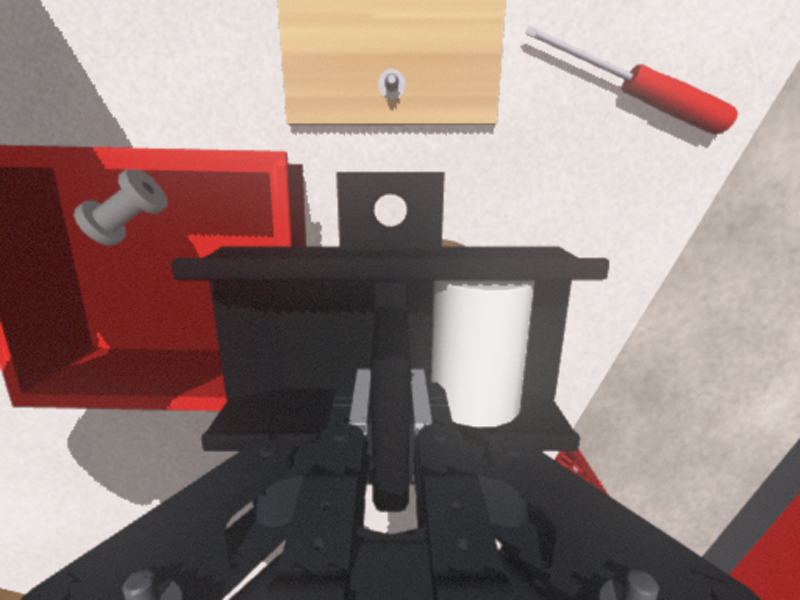

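The spool is in the tub at (120,207), the roller is in the tote, and the board and its near pin at (392,83) are visible and parallel to the tote. The hole is at (390,210). Next I measure both in the tool frame.

```bash
python3 - <<'E'
from h import *
c=np.load("pics/w7.npz");im=c["color"];hsv=cv2.cvtColor(im,cv2.COLOR_RGB2HSV);H,S,V=[hsv[...,i].astype(int) for i in range(3)]
T=np.array([.6689,-.2122,.3075]);A=R.from_rotvec([3.088,.576,0])
tool=lambda P:A.inv().apply(np.asarray(P)-T)
m=(H>8)&(H<25)&(S>60)&(V>100);m[90:]=0;m=blob(m);ys,xs=np.nonzero(m);print("bbox",xs.min(),xs.max(),ys.max())
L=[];Rr=[];F=[]
for v in range(3,76): r=np.nonzero(m[v])[0];L.append((r.min()-.5,v));Rr.append((r.max()+.5,v))
for u in list(range(188,240))+list(range(262,314)): F.append((u,np.nonzero(m[:,u])[0].max()+.5))
def ln(P):
    Q=np.array([tool(onz(c,p,.012))[:2] for p in P],np.float32);l=cv2.fitLine(Q,cv2.DIST_HUBER,0,.01,.01).ravel();return l
l,r,f=ln(L),ln(Rr),ln(F)
for n,k in zip("LRF",(l,r,f)): print(n,k.round(4),"ang",np.degrees(np.arctan2(k[1],k[0])).round(2))
w=(im[35:75,235:267].mean(2)).astype(int);print(w[8:40:1,4:28])
g=cv2.cvtColor(im,cv2.COLOR_RGB2GRAY);b=blob(g[122:148,237:264]>90);ys,xs=np.nonzero(b);hp=(xs.mean()+237,ys.mean()+122)
print("hole",hp,[tool(onz(c,hp,T[2]-.093+z)).round(4) for z in(.0,.004,.008)],"diam px",np.sqrt(len(xs)*4/np.pi))
# ear side edges
for v in(116,120,150): row=g[v];d=np.nonzero(row[200:300]<70)[0]+200;e=[tool(onz(c,(u,v),T[2]-.093+.008)).round(4) for u in(d.min()-.5,d.max()+.5)];print(v,d.min(),d.max(),e)
E
```

```text
bbox 178 323 79
L [ 1.000e-04  1.000e+00 -9.300e-02 -1.627e-01] ang 90.0
R [ 0.0033  1.      0.096  -0.1625] ang 89.81
F [ 1.      0.001  -0.0142 -0.1127] ang 0.06
[[180 178 180 179 178 179 181 179 180 183 185 186 186 184 181 180 178 180
  179 180 179 179 179 179]
 [178 179 177 179 180 179 182 184 191 198 202 206 207 196 193 190 185 178
  180 181 178 179 181 180]
 [181 180 179 180 180 181 185 199 210 214 212 213 213 214 214 206 195 185
  181 180 180 181 181 180]
 [182 180 182 181 181 187 195 208 212 208 208 204 207 206 210 211 210 195
  186 181 181 180 179 181]
 [181 179 181 181 184 203 208 208 201 185 178 180 177 174 196 207 210 207
  190 183 179 182 181 180]
 [182 180 179 183 198 207 207 202 179 169 190 199 200 169 166 195 209 207
  202 186 182 181 181 181]
 [181 180 181 187 204 209 208 187 151 170 204 208 208 184 145 160 202 208
  207 197 185 180 180 180]
 [181 180 180 193 211 212 208 170 139 170 203 207 211 203 139 131 196 209
  209 209 184 181 178 180]
 [178 180 183 202 212 212 207 149 122 158 203 209 206 193 127 113 176 209
  212 210 188 181 179 180]
 [180 181 185 206 213 210 2
[... 2014 characters left out ...]
 189 189 188 189 190 190 191 189 189 191 189 191 189
  190 190 189 188 191 189]
 [190 190 191 189 190 188 188 191 191 188 191 189 190 191 192 192 190 190
  189 190 191 190 192 190]
 [190 191 188 191 190 190 189 190 189 191 191 189 190 191 190 190 192 189
  191 189 191 191 190 190]]
hole (np.float64(249.552), np.float64(133.95733333333334)) [array([ 0.0004, -0.0598,  0.093 ]), array([ 0.0004, -0.0603,  0.089 ]), array([ 0.0004, -0.0607,  0.085 ])] diam px 21.850968611841584Traceback (most recent call last):
  File "<stdin>", line 17, in <module>
    return umr_minimum(a, axis, None, out, keepdims, initial, where)
ValueError: zero-size array to reduction operation minimum which has no identity
```

```bash
python3 - <<'E'
from h import *
c=np.load("pics/w7.npz");T=np.array([.6689,-.2122,.3075]);A=R.from_rotvec([3.088,.576,0])
tool=lambda P:A.inv().apply(np.asarray(P)-T)
print("washer",tool(onz(c,(250.5,52.2),.013)).round(4),"tip",tool(onz(c,(250.2,50),.038)).round(4))
# tab top (105 above underside) in tool frame vs hole, and w1-based check of hole vs tool
c=np.load("pics/w2.npz");g=cv2.cvtColor(c["color"],cv2.COLOR_RGB2GRAY);b=blob(g[120:145,237:264]>90);ys,xs=np.nonzero(b);p=(xs.mean()+237,ys.mean()+120)
print("w2 hole world",p,onz(c,p,.004).round(4))
g=grab("scene","c8");goal((.5975,-.0245,.3075),21.2)
E
```

```text
washer [ 0.0018 -0.147   0.2945] tip [ 0.0013 -0.1458  0.2695]
w2 hole world (np.float64(249.41159420289856), np.float64(131.71884057971013)) [0.3712 0.3116 0.004 ]
t 15.27 pos [ 0.669  -0.2122  0.3074] turn [ 0.    -0.    -0.002] shift [ 2.000e-03 -4.017e-01 -2.000e-04] deg 0.1
```

```bash
python3 -m handwheel '[0,0,0,0,-0.01,0,1, 0,0,0,0.001,-0.03,0,1, 0,0,0,0.001,-0.07,0,1, 0,0,0,0.001,-0.12,0,1, 0,0,0,0.002,-0.18,0,1, 0,0,0,0.002,-0.24,0,1, 0,0,0,0.002,-0.3,0,1, 0,0,0,0.002,-0.35,0,1, 0,0,0,0.0024,-0.385,0,1, 0,0,0,0.0024,-0.405,0,1]'
python3 -m handwheel '[0,0,0,0,0,0.01,1, 0,0,0,0,0,0.04,1, 0,0,0,0,0,0.08,1, 0,0,0,0,0,0.13,1, 0,0,0,0,0,0.18,1, 0,0,0,0,0,0.23,1, 0,0,0,0,0,0.27,1, 0,0,0,0,0,0.3,1, 0,0,0,0,0,0.31,1, 0,0,0,0,0,0.31,1]'
python3 -m handwheel '[0,0,0,0,0,0,1, 0,0,0,0,0,0,1, 0,0,0,0,0,0,1, 0,0,0,0,0,0,1]'
python3 - <<'E'
from h import *
s=state();A=R.from_rotvec(s["tool_rot"]);T=s["eef_pos"];off=np.array([.6689,-.2122,.3075])
print(T.round(4),"aim",(off+A.apply([.0012,-.2025,0])).round(4))
w=grab("wrist","w9");sd=grab("side","s9")
cv2.imwrite("pics/m9.png",np.hstack([cv2.resize(w["color"][80:180,190:310],(480,400),interpolation=2),cv2.resize(sd["color"][150:280,210:310],(308,400),interpolation=2)])[:,:,::-1])
E
```

```text
t: 16.1
eef_pos: [0.5958, -0.0198, 0.3078]
tool_rot: [-3.087, -0.581, -0.001]
contact_force: [0.2, -0.7, -4.1]
width: 0.011
t: 16.93
eef_pos: [0.5961, -0.0233, 0.1505]
tool_rot: [-3.088, -0.576, 0.005]
contact_force: [0.7, 0.6, -3.6]
width: 0.0112
t: 17.27
eef_pos: [0.598, -0.0226, 0.1535]
tool_rot: [3.088, 0.577, 0.003]
contact_force: [0.7, -0.2, -4.2]
width: 0.0106
[ 0.598  -0.0226  0.1535] aim [ 0.5969 -0.0229  0.3073]
```

View pics/m9.png

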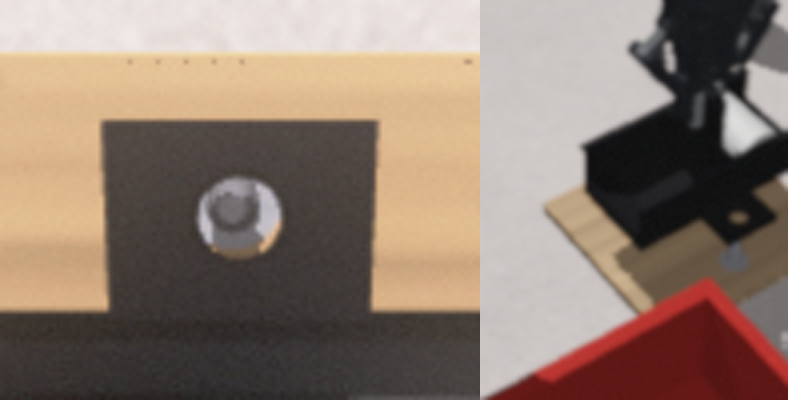

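The far pin is visible through the hole: its tip is at crop (233,211) and the hole centre at (239,218). Next I work out the remaining offset.

```bash
python3 - <<'E'
from h import *
c=np.load("pics/w9.npz");s=state();A=R.from_rotvec(s["tool_rot"]);T=s["eef_pos"];print(T.round(4))
tool=lambda P:A.inv().apply(np.asarray(P)-T)
print("tip",tool(onz(c,(190+233/4-.4,80+211/4-.4),.038)).round(4),"hole",tool(onz(c,(190+239/4-.4,80+218/4-.4),T[2]-.093+.005)).round(4))
m=cv2.cvtColor(c["color"],cv2.COLOR_RGB2HSV);H,S,V=[m[...,i].astype(int) for i in range(3)]
w=(H>8)&(H<25)&(S>50)&(V>100)
P=np.array([tool(onz(c,(u,np.nonzero(w[80:130,u])[0].min()+79.5),.012))[:2] for u in range(195,305,2)],np.float32)
l=cv2.fitLine(P,cv2.DIST_HUBER,0,.01,.01).ravel();print("far edge y",l[3],"ang",np.degrees(np.arctan2(l[1],l[0])))
goal(T,21.2)
E
```

```text
[ 0.5977 -0.0226  0.1531]
tip [-0.0007 -0.0584  0.115 ] hole [ 0.0006 -0.06    0.088 ]
far edge y -0.0908802 ang 0.05844937
t 17.37 pos [ 0.5977 -0.0226  0.1531] turn [ 0.001 -0.002 -0.001] shift [0. 0. 0.] deg 0.1
```

```bash
python3 -m handwheel '[0,0,0,-0.0024,0.003,0.005,1, 0,0,0,-0.0024,0.003,0.012,1, 0,0,0,-0.0024,0.003,0.02,1, 0,0,0,-0.0024,0.003,0.028,1, 0,0,0,-0.0024,0.003,0.036,1, 0,0,0,-0.0024,0.003,0.044,1, 0,0,0,-0.0024,0.003,0.05,1, 0,0,0,-0.0024,0.003,0.056,1, 0,0,0,-0.0024,0.003,0.062,1, 0,0,0,-0.0024,0.003,0.066,1]'
python3 -m handwheel '[0,0,0,0,0,0.003,1, 0,0,0,0,0,0.007,1, 0,0,0,0,0,0.011,1, 0,0,0,0,0,0.015,1, 0,0,0,0,0,0.019,1, 0,0,0,0,0,0.023,1, 0,0,0,0,0,0.026,1, 0,0,0,0,0,0.028,1, 0,0,0,0,0,0.029,1, 0,0,0,0,0,0.029,1]'
python3 -m handwheel '[0,0,0,0,0,0,1, 0,0,0,0,0,0,1, 0,0,0,0,0,0,1]'
```

```text
t: 18.2
eef_pos: [0.5965, -0.0244, 0.1189]
tool_rot: [-3.088, -0.577, 0.0]
contact_force: [-0.7, 0.2, -4.4]
width: 0.011
t: 19.03
eef_pos: [0.5965, -0.0245, 0.1052]
tool_rot: [3.088, 0.577, -0.0]
contact_force: [-2.1, -0.4, 1.6]
width: 0.0108
t: 19.28
eef_pos: [0.5965, -0.0244, 0.1051]
tool_rot: [3.088, 0.577, -0.0]
contact_force: [-5.0, -0.5, 4.4]
width: 0.0109
```

The TCP is at 0.1051, which is the predicted seated height, and the board now carries the load. I release and rise straight up.

```bash
python3 -m handwheel '[0,0,0,0,0,0,0.8, 0,0,0,0,0,0,0.6, 0,0,0,0,0,0,0.4, 0,0,0,0,0,0,0.3, 0,0,0,0,0,0,0.3, 0,0,0,0,0,0,0.3, 0,0,0,0,0,0,0.3, 0,0,0,0,0,0,0.3]'
python3 -m handwheel '[0,0,0,0,0,-0.01,0.3, 0,0,0,0,0,-0.03,0.3, 0,0,0,0,0,-0.06,0.3, 0,0,0,0,0,-0.1,0.3, 0,0,0,0,0,-0.15,0.3, 0,0,0,0,0,-0.2,0.3, 0,0,0,0,0,-0.26,0.3, 0,0,0,0,0,-0.32,0.3, 0,0,0,0,0,-0.36,0.3, 0,0,0,0,0,-0.4,0.3]'
python3 -m handwheel '[0,0,0,0,0,0,0.3, 0,0,0,0,0,0,0.3, 0,0,0,0,0,0,0.3, 0,0,0,0,0,0,0.3]'
python3 - <<'E'
from h import *
w=grab("wrist","w10");sd=grab("side","s10");s=state();T=s["eef_pos"]
cv2.imwrite("pics/m10.png",np.hstack([cv2.resize(w["color"],(440,330)),cv2.resize(sd["color"][150:384,180:435],(360,330))])[:,:,::-1])
for z,n in((.012+.006,"hole"),):
    g=cv2.cvtColor(w["color"],cv2.COLOR_RGB2GRAY)
    P=[proj(w,[.5965+sgn*.058*np.cos(np.radians(111.2)),-.0244+sgn*.058*np.sin(np.radians(111.2)),.02]).round(1) for sgn in(1,-1)];print(P)
E
```

```text
t: 19.95
eef_pos: [0.5967, -0.0244, 0.1048]
tool_rot: [3.088, 0.577, 0.0]
contact_force: [0.0, -0.5, -0.1]
width: 0.0597
t: 20.78
eef_pos: [0.5969, -0.0244, 0.308]
tool_rot: [3.087, 0.577, 0.004]
contact_force: [0.6, 0.6, 0.2]
width: 0.0601
t: 21.12
eef_pos: [0.596, -0.0244, 0.3038]
tool_rot: [-3.088, -0.577, 0.003]
contact_force: [0.2, 0.1, -0.3]
width: 0.0597
[array([249.9, 120.4]), array([250. , 196.6])]
```

View pics/m10.png

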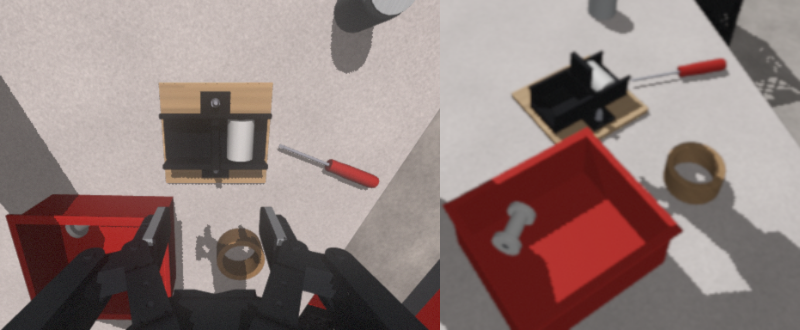

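The tote sits flat on the board with both pins through its ears ((215,103) and (215,172)). The roller is in its half, the spool is in the tub, the can and tape are undisturbed, and the gripper is clear. I hand in.

```bash
python3 -c "
from cell import *
print(state()['t']);print(hand_in())"
```

```text
21.2167
the job is handed in; nothing more can be done
None
```

The job is done and handed in at 21.2 s of the 61 s allowed; `hand_in` gave no verdict.

I gripped the tote by its tab and tipped it about 45° over the tub, so only the spool rolled out. I then levelled it, centred it by sighting a pin through an ear hole, lowered it onto the board and released it.

**Last checks:**
- **Seating:** the TCP stopped at 0.1051 m, the height predicted for a flush fit, and the load on the gripper passed to the board. I judged flatness from that and the pictures and did not measure the tote's pose again after release.
- **Pictures:** the final views show both pins through the ears, the roller in its half and the spool in the tub. The can and tape looked unmoved, and the gripper was clear above with about zero contact force.
- **Disagreement:** the wrist camera put the ear hole about 60 mm from the tool centre instead of 58 mm. Measuring the pin and hole in the same view made that error mostly cancel.

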